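# Clamp a jar in the jar brace and unscrew its tight lid

### The job

The square jar of hazelnuts stands loosely in the jar brace. First swing the brace's hasp home across the front of the jar until its end has snapped in behind the spring catch; then take the tight screw lid from above, turn it anticlockwise only until its threads let go, and raise it straight up clear of the jar. Finish while holding the lid in the fingers, level and still, centred just above the open mouth (a few centimetres at most), with the jar still seated in the closed brace and the things around left alone.

Things in the scene. Friction and masses are not known exactly. Their poses are not given: they have to be found in the camera images.
- brace: Jar brace, fixed by suction feet: steel base plate 118 x 229 mm, its top 10 mm above the worktop; two rubber-lined beech walls (top at 56 mm) form a right-angled V open to its own -x (towards the robot, yaw up to 0.3 rad). Origin on the worktop under the jar's axis; +x into the V, +y to the hasp's hinge, z up. The closed hasp shuts the jar in so that twisting cannot lever it out of the V.
- catch (a point): Tip of the spring catch's dark steel tongue, at brace x -13, y -90, z 40 mm, sticking out to +y from the latch housing (34 x 18 mm, top at z 60, centre at brace x -17, y -115). Sloped in front: the closing hasp's end pushes it in (about 7 N at the thumb pad); its flat back then holds the hasp home with about 2 mm of play. Axes as the brace's.
- hasp (a joint): Angle of the hasp, rad. 0 = home across the open side of the V; grows as the free end swings out to the robot (opens clockwise seen from above, closes anticlockwise). Starts 0.45 to 0.85, moves lightly, meets the catch at about 0.12, snaps below 0.02. Steel strap 5 x 20 mm, 30 to 50 mm above the worktop, ends 161 mm from the pin; its middle is bent to a V round the jar's front corner.
- hasp_hinge (a point): The hasp's upright hinge pin (13 mm thick, top 60 mm above the worktop), at the strap's mid height: brace x -6.5, y +66, z 40 mm. Axes as the brace's.
- hasp_pad (a point): Centre of the face of the round black rubber thumb pad (18 mm across, 6 mm proud) outside on the strap, the place to push. Closed, it lies 8.5 mm to brace -x and 134 mm to brace -y of the pin; the axes turn with the hasp (closed: the brace's), -x points out of the pad. 22 mm of clear strap between pad centre and tongue tip; the strap's V begins 25 mm from the pad centre on the other side.
- jar: Square clear glass jar of hazelnuts, body 62 x 62 x 56 mm, about 0.4 kg, loose, standing cornerwise on the base plate in the V with 1 mm play (faces at 45 degrees to the brace's x). Origin: centre of its underside (10 mm above the worktop), z up. It can turn up to 0.1 rad in the closed brace before it is held fast.
- jar_mouth (a point): Centre of the jar's mouth, the top of its round neck (45 mm across), 82 mm above the jar's origin. The neck has three short sloping threads of 70 degrees each with gaps of 50 degrees between, as on a twist-off jar.
- cap: Steel screw lid, round, 60 mm across (62 over fine ribs), 21 mm high, 0.08 kg. Origin: centre of its lower edge, 68 mm above the jar's origin when tight (its top is then 99 mm above the worktop, 10 mm of free neck below its edge); z up; x along the jar's x within 0.05 rad when tight. Loosens anticlockwise seen from above and rises about 1.5 mm meanwhile.
- cap_top (a point): Centre of the lid's top, 21 mm above the lid's origin. Three lugs inside sit under the threads, pressed up by a sprung seal (24 N): turning takes up to 0.8 N m (grip 80 N or more). Threads let go at 1.0 to 1.1 rad; the lid lifts out from 1.1 to 1.5 rad of turn relative to the jar (best 1.3), beyond that the lugs run under the next threads. Lifted 14 mm it is off the neck.
- mug: copper mug, 68 x 98 x 72 mm, bystander on the left; origin under its centre
- timer: round kitchen timer, 63 mm across, 47 mm high, bystander to the right; origin under its centre
- lemon: lemon, 71 x 53 x 51 mm, bystander to the right; origin under its centre
- spice: glass spice jar with a dark cap, 41 mm across, 105 mm high, bystander at the back left; origin under its centre
- scoop: metal measuring scoop, 45 x 128 x 24 mm, bystander at the front right; origin under its centre
There are look-alikes about, which are no part of the job. There is more than one size of the cap; the job needs the smallest.

How it is judged (in metres and radians):
On the way, in this order (a step that is already met when the one before it is completed fails the run):
1. the hasp is home behind its catch while the lid is still tight (value of joint hasp below 0.02 rad and angle between the x axis of cap and the x axis of jar, either way round below 0.3 rad), for 0.2 s.
2. with the hasp closed the lid has been turned until its threads let go (value of joint hasp below 0.02 rad and angle between the x axis of cap and the x axis of jar, either way round above 0.8 rad and horizontal distance between cap and jar below 0.01 m), for 0.1 s.
At the end, for the whole second after the job is handed in: Lid held in the fingers (over 2 N), still, level within 0.2 rad, within 20 mm of the jar's axis, its edge 3 to 53 mm above the mouth, not touching the jar, turned 46 to 134 degrees from tight; hasp under 0.02 rad; jar in the V within 8 mm, lifted under 3 mm, tilted under 0.08 rad (value of joint hasp below 0.02 rad and z of cap in the frame of jar between 0.085 and 0.135 m and horizontal distance between cap and jar below 0.02 m and angle between cap's own z axis and vertical below 0.2 rad and angle between the x axis of cap and the x axis of jar, either way round above 0.8 rad and contact force between cap and the fingers above 2 N and contact force between cap and jar below 0.05 N and linear speed of cap below 0.03 m/s and horizontal distance between jar and brace below 0.008 m and z of jar in the frame of brace below 0.013 m and angle between jar's own z axis and vertical below 0.08 rad); the arm keeps its last pose, push and grip.
It fails at once if the jar is lifted, tipped or twisted out of the brace (8 mm up, 0.2 rad over, 15 mm aside, 0.35 rad round) (z of jar in the frame of brace above 0.018 m or angle between jar's own z axis and vertical above 0.2 rad or horizontal distance between jar and brace above 0.015 m or angle between the x axis of jar and the x axis of brace, either way round below 0.435 rad or angle between the x axis of jar and the x axis of brace, either way round above 1.135 rad).
It fails at once if the lid is turned far while the hasp is open (value of joint hasp above 0.08 rad and angle between the x axis of cap and the x axis of jar, either way round above 0.5 rad).
It fails at once if a bystander is moved by more than 30 mm (distance of any of mug, timer, lemon, spice, scoop from where it was at the start of the episode above 0.03 m).
It also fails if it takes over 64 s, if anything falls off the work surface, if the arm or the gripper's body presses on something with over 40 N, if the wrist force passes 120 N, or if a joint passes its speed limit or range.

### The arm

A 6-joint arm with a two-finger parallel gripper is mounted at the origin on a cart in front of the work surface, level with it; the furniture and walls round the work are solid. World frame = base frame: x ahead of the robot, y to its left, z up, the work surface at z = 0. Lengths are in mm, angles in rad, forces in N, time in s.
With the tool pointing down it reaches from about 350 to 975 mm from the base axis. Payload 7.1 kg.
Tool frame: the origin (TCP) lies midway between the tips of the shut fingers; the grasp point (between the pads) lies ctrl.grip_point_offset behind it (ctrl.grip_point_offset is the distance from the TCP to the grasp point, in mm); z points along the fingers, y is the line along which they close (so a half turn about z gives the same grasp; the last joint's range is limited). The gripper opens to 88 mm and grips with 3 to 60 N. Pads are 20 mm wide; open, the fingers measure 115 mm over their backs; the gripper's body (75 mm by 178 mm) begins 61 mm behind the grasp point.
Start: joints at [1.189, 0.423, 1.63, -0, 1.089, -0.019], TCP at [221.776, 584.312, 222.675] pointing down, gripper open.
Joint ranges: [-3, 3], [-0.9, 2.11], [0.09, 2.58], [-1.31, 4.45], [0.11, 2.69], [-2.54, 2.54]. Speed limits (rad/s): [2.39, 2.39, 3.01, 3.14, 3.14, 3.14].

### API

Orientations are given as a rotation vector (axis times angle).
In Python, from workcell import ctrl gives the robot as it stands.
- The arm moves only by the tool apply_moves, never from a script. Its argument "targets" is a list of rows, each an object of numbers: "tx", "ty", "tz": the shift along the world's x, y, z in m; "spin": the turn about the world's z in degrees. In form: [{"tx": .., "ty": .., "tz": .., "spin": ..}, ...]. A call has exactly 8 rows; each row is the pose to reach, as a shift and turn from the pose commanded when the call began; what a row does not reach only later rows make up. A row lasts 1/10 s, in which the tool goes at most 50 mm and 8.59 degrees, less where a joint would pass 70% of its speed; a pose out of reach is approached as far as the arm can. A call with a gripper value outside its range is refused whole. "gripper" is the closure, from -1 (fully open) to 1 (shut), set as the call begins (left out, the last holds). The fingers move at their own pace and stop on an object; the grip force is fixed at half the most. Time passes only in rows, so rows that repeat a pose let the fingers close, or fill a call up. It gives the time, the measured TCP pose, the force, the opening and the grip force at its end, in the units of the state.
- ctrl.get_obs(): the state, without advancing time (a new reading comes with each control period).
- ctrl.get_image(name): name is "scene" or "top" or "wrist"; returns the picture (480x640x3 uint8, red, green, blue); there is no depth.
- ctrl.get_calibration(name): a dict with "fov_y" (degrees; the focal length in pixels is half the picture's height over the tangent of half this angle, whatever the lens; pixels are square), "cx", "cy" (the principal point, pixels), "rvec" (rotation vector, rad) and "tvec" (3), from world to camera coordinates, as OpenCV has them. Camera axes: x right, y down, z forward; pixel columns grow to the right and rows downward; lengths in mm; the calibration is good to about 2 mm. A picture is of the moment at which its call begins: read the wrist's pose just before it. get_calibration takes no time and is no camera call; for the wrist camera it gives the pose at the moment of the call.
- ctrl.close_job(): hands the job in; it is judged then, once.
Trained networks look in the newest picture that a camera, given by its name, has taken for a name from the list of things; names that differ only in an ending like _2 or _b are one class to them, and where a whole thing is asked for, a point or a joint stands for the part that bears it (a point fixed in the world has none). Each returns a list of dicts, best first, with "score" (0 to 1); they miss things now and then, are a little off and sometimes report something else, mostly with a low value. They report only what shows in the picture. A call takes as long as a camera call. They do not tell look-alikes from the thing itself.
- ctrl.outline_of(name, camera): "pixels" (480x640 bool, what is visible of it) and "box" ([left, top, right, bottom] in pixels, round what is visible of it).
- ctrl.pinpoint(name, camera): "uv" ([column, row] in pixels: a listed point, or the origin of a listed thing).
The state is a dict: "t": time; "qpos": joint angles; "qvel": joint speeds; "joint_torque": joint torques, N m; "ee_pos": TCP position; "orientation": TCP orientation; "ft_force": force on the tool from outside, world axes, zero at the start; "moment": the same for the moment, N m; "width": finger opening in mm; "grasp_force": force on a finger pad.
Only numpy, scipy, OpenCV 4.12 (cv2) and the standard library are available. Lean on these libraries where they do the work, as an engineer would, in place of code of your own. Each camera call takes 0.05 s, during which the arm holds its last target. There are 200 camera calls.

## Working session

There is one attempt and no reset: what is moved stays moved. The work goes in short steps, Python scripts to look and compute and a tool call to move; the robot and the scene stay as the last step left them, time stands still between calls to the robot, and variables do not carry over. Pictures are saved under pics/ and viewed, at most 10 in all, crops included, and the job is handed in when it is done.

Besides the shell and the picture viewer there is one more tool, called after ">>>" as name(argument=value, ...) on one line, values as JSON. apply_moves: Moves the arm, as the interface text tells. Its arguments: {"type":"object","properties":{"targets":{"type":"array"},"gripper":{"type":"number"}},"required":["targets"]}

```bash
mkdir -p pics; cat > h.py <<'E'
import numpy as np, cv2
from workcell import ctrl
def cal(n):
    c=ctrl.get_calibration(n); f=240/np.tan(np.radians(c["fov_y"])/2)
    K=np.array([[f,0,c["cx"]],[0,f,c["cy"]],[0,0,1]]); R=cv2.Rodrigues(np.array(c["rvec"],float))[0]
    return K,R,np.array(c["tvec"],float).ravel()
def ray(C,uv,z):
    K,R,t=C; d=R.T@np.linalg.solve(K,[uv[0],uv[1],1]); o=-R.T@t
    return o+d*(z-o[2])/d[2]
def proj(C,p):
    K,R,t=C; q=K@(R@np.asarray(p,float)+t); return q[:2]/q[2]
def save(n,img): cv2.imwrite("pics/"+n,cv2.cvtColor(img,cv2.COLOR_RGB2BGR))
E
python3 - <<'E'
from h import *
print(ctrl.get_obs(), ctrl.grip_point_offset)
ims=[]
Z=dict(catch=40,hasp_hinge=40,hasp_pad=40,jar_mouth=92,cap_top=99,cap=78,brace=0,jar=10,mug=0,timer=0,lemon=0,spice=0,scoop=0)
for c in ("top","scene"):
    im=ctrl.get_image(c); ims.append(im); C=cal(c)
    for n,z in Z.items():
        for d in ctrl.pinpoint(n,c)[:4]:
            print(c,n,round(d["score"],2),np.round(d["uv"]),np.round(ray(C,d["uv"],z)))
save("top.png",ims[0]);save("scene.png",ims[1])
E
```

```text
{'t': 0.0, 'qpos': array([ 1.18899912e+00,  4.23810765e-01,  1.63068971e+00,  1.44688955e-06,
        1.08860288e+00, -1.89754534e-02]), 'qvel': array([-5.55482958e-04,  1.68681538e-03,  8.10430227e-04,  1.97306259e-05,
       -1.14589756e-03, -1.20255366e-03]), 'joint_torque': array([-1.47120016e-03, -5.44619715e+01, -2.73673242e+01,  6.43420452e-02,
        2.27762904e-02, -9.41701978e-05]), 'ee_pos': array([221.57451261, 583.80909269, 221.92059159]), 'orientation': array([-5.66744628e-01, -3.08974147e+00,  2.32489297e-03]), 'ft_force': array([-0.06609612, -0.46704765,  0.27699905]), 'moment': array([ 0.00137133, -0.053597  ,  0.01047797]), 'grasp_force': 0.0, 'width': 87.66430442711845} 18.700000000000003
top catch 0.73 [355. 233.] [564. -27.  40.]
top hasp_hinge 0.58 [297. 246.] [531. 122.  40.]
top hasp_pad 0.53 [342. 265.] [482.   7.  40.]
top jar_mouth 0.44 [321. 233.] [555.  59.  92.]
top cap_top 0.95 [323. 230.] [562.  55.  99.]
top cap_top 0.81 [229. 284.] [430. 281.  99.]
top cap_top 0.79 [251. 241.] [534. 230.  99.]
top cap_top 0.6 [319. 236.] [546.  64.  99.]
top cap 0.9
[... 671 characters left out ...]
156.  99.]
scene cap_top 0.62 [334. 243.] [552.  44.  99.]
scene cap_top 0.56 [299. 238.] [486. 115.  99.]
scene cap 0.9 [295. 248.] [469. 110.  78.]
scene cap 0.77 [256. 246.] [387. 172.  78.]
scene cap 0.6 [331. 247.] [554.  60.  78.]
scene brace 0.9 [329. 271.] [553.  68.   0.]
scene brace 0.55 [314. 253.] [570. 175.   0.]
scene jar 0.62 [332. 269.] [556.  57.  10.]
scene mug 0.78 [276. 219.] [581. 431.   0.]
scene timer 0.84 [398. 305.] [ 607. -158.    0.]
scene lemon 0.57 [404. 339.] [ 532. -268.    0.]
scene lemon 0.47 [302. 220.] [655. 380.   0.]
scene spice 0.98 [299. 220.] [646. 386.   0.]
scene spice 0.23 [321. 276.] [518.  54.   0.]
scene scoop 0.56 [374. 350.] [ 453. -261.    0.]
```

View pics/top.png

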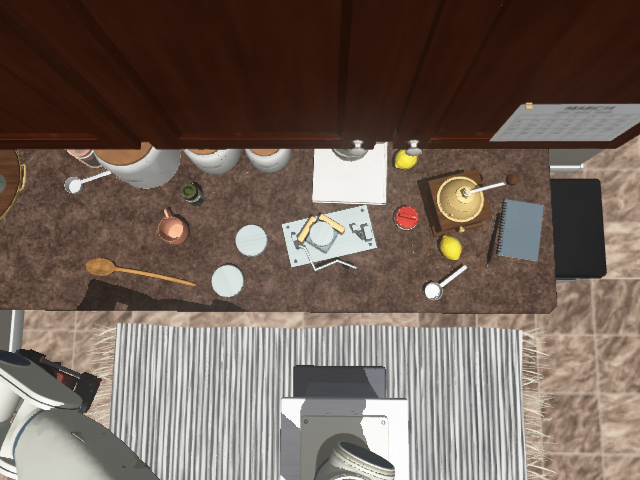

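View pics/scene.png

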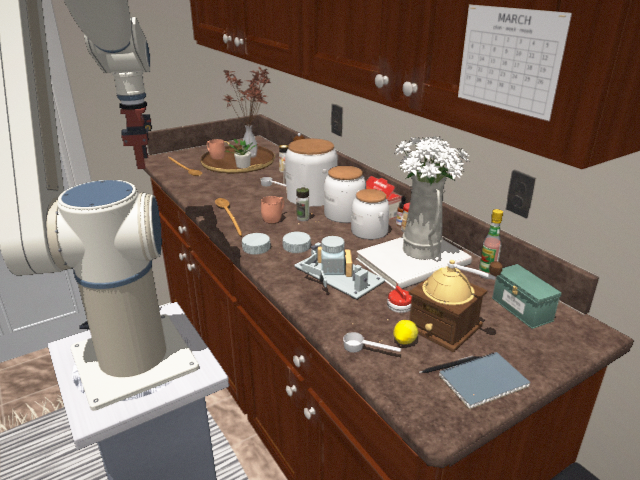

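The three cap candidates in the top view are the lid on the jar at (322,232), a loose disc at (251,241) and a loose disc at (228,281). The one on the jar looks smallest and it sits in the brace, at about (553,58) with a yaw of about 0.25. The hasp is about 0.57 rad open. I'll move above it for a close wrist view.

>>> apply_moves(targets=[{"tx": 0.02,"ty": -0.04,"tz": 0.01,"spin": -7},{"tx": 0.04,"ty": -0.08,"tz": 0.02,"spin": -14},{"tx": 0.06,"ty": -0.12,"tz": 0.03,"spin": -21},{"tx": 0.08,"ty": -0.16,"tz": 0.04,"spin": -28},{"tx": 0.1,"ty": -0.2,"tz": 0.05,"spin": -35},{"tx": 0.12,"ty": -0.24,"tz": 0.06,"spin": -42},{"tx": 0.14,"ty": -0.28,"tz": 0.07,"spin": -49},{"tx": 0.16,"ty": -0.32,"tz": 0.08,"spin": -55}], gripper=1)

```text
t: 2.2
ee_pos: [382.2, 262.7, 303.3]
orientation: [1.935, 2.475, 0.001]
ft_force: [0.1, 0.4, 0.3]
width: 27.4
grasp_force: 0.0
```

>>> apply_moves(targets=[{"tx": 0.01,"ty": -0.04,"tz": 0,"spin": 0},{"tx": 0.02,"ty": -0.08,"tz": 0,"spin": 0},{"tx": 0.03,"ty": -0.12,"tz": 0,"spin": 0},{"tx": 0.04,"ty": -0.16,"tz": 0,"spin": 0},{"tx": 0.05,"ty": -0.2,"tz": 0,"spin": 0},{"tx": 0.06,"ty": -0.23,"tz": 0,"spin": 0},{"tx": 0.06,"ty": -0.23,"tz": 0,"spin": 0},{"tx": 0.06,"ty": -0.23,"tz": 0,"spin": 0}])

```text
t: 3.0
ee_pos: [441.7, 33.9, 302.7]
orientation: [-1.932, -2.477, -0.0]
ft_force: [-1.1, 0.2, -0.4]
width: 0.5
grasp_force: 0.0
```

```bash
python3 - <<'E'
from h import *
C=cal("wrist"); im=ctrl.get_image("wrist"); save("w1.png",im)
o=ctrl.get_obs(); print(o["t"],o["ee_pos"],o["orientation"],o["qpos"],o["width"])
print(-C[1].T@C[2])
for n,z in dict(catch=40,hasp_hinge=40,hasp_pad=40,jar_mouth=92,cap_top=99,cap=78,brace=0,jar=10).items():
    for d in ctrl.pinpoint(n,"wrist")[:3]:
        print(n,round(d["score"],2),np.round(d["uv"]),np.round(ray(C,d["uv"],z),1))
E
```

```text
3.05 [441.51352454  34.59339353 302.62473501] [-1.93009028e+00 -2.47820262e+00 -1.40607216e-04] [ 5.10623248e-02  4.94191591e-02  1.92698838e+00  3.98493720e-04
  1.16547192e+00 -1.96498442e-01] 0.3336544291264579
[424.62715094 106.24298645 464.54518867]
catch 0.82 [389. 276.] [560.1 -30.6  40. ]
hasp_hinge 0.97 [408. 150.] [534.5 124.6  40. ]
hasp_pad 0.61 [336. 240.] [482.6  -1.2  40. ]
hasp_pad 0.59 [423. 219.] [578.7  51.   40. ]
cap_top 0.9 [423. 221.] [557.9  56.4  99. ]
cap_top 0.76 [452.  46.] [529.4 220.9  99. ]
cap_top 0.42 [407. 152.] [518.9 119.4  99. ]
cap 0.74 [415. 215.] [554.1  57.9  78. ]
cap 0.59 [443.  58.] [530.6 215.   78. ]
jar 0.72 [402. 204.] [555.8  58.6  10. ]
```

View pics/w1.png

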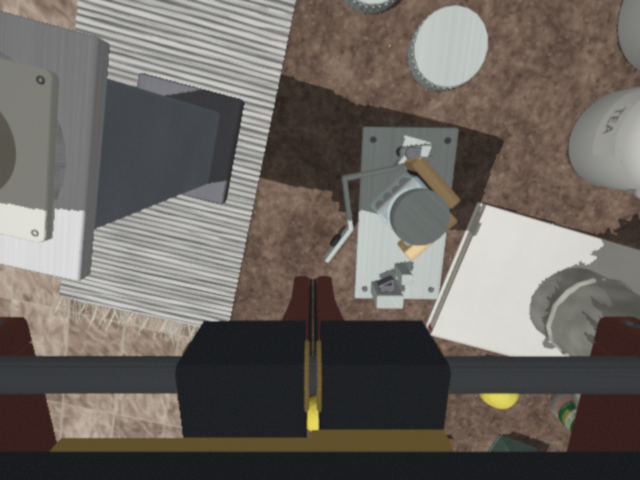

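The wrist picture shows the jar's lid at (420,218), clearly smaller than the loose lid at (450,46). The hasp is open with its pad at (336,240), the hinge is at (408,150) and the catch at (389,276). The three cameras agree on the brace: origin about (554.5,59), yaw 0.223, hasp about 0.55. Next I'll work out the push path.

```bash
python3 - <<'E'
from h import *
yaw=.223; H=np.array([533.4,122.5]); R=lambda a:np.array([[np.cos(a),-np.sin(a)],[np.sin(a),np.cos(a)]])
e=ctrl.get_obs(); r=cv2.Rodrigues(e["orientation"])[0]; ty=np.degrees(np.arctan2(r[1,1],r[0,1])); print("tool y deg",ty,e["ee_pos"])
for th,g in ((.55,40),(.55,12),(.55,0),(.45,0),(.35,0),(.25,0),(.15,0),(.1,0),(.05,0),(0,0),(-.03,0)):
    p=H+R(yaw-th)@np.array([-8.5-13.5-g,-134]); print(th,g,np.round(p,1),"d",np.round(p-e["ee_pos"][:2],1),"spin",round(np.degrees(yaw-th)-ty,1))
E
```

```text
tool y deg 14.272184082889785 [441.66270826  34.82068433 302.68090978]
0.55 40 [431.6  15.5] d [-10.  -19.3] spin -33.0
0.55 12 [458.2   6.5] d [ 16.5 -28.3] spin -33.0
0.55 0 [469.5   2.7] d [ 27.9 -32.2] spin -33.0
0.45 0 [481.8  -3.1] d [ 40.1 -37.9] spin -27.3
0.35 0 [494.6  -7.6] d [ 52.9 -42.5] spin -21.5
0.25 0 [507.8 -10.9] d [ 66.1 -45.7] spin -15.8
0.15 0 [521.2 -12.7] d [ 79.6 -47.6] spin -10.1
0.1 0 [528.  -13.2] d [ 86.3 -48. ] spin -7.2
0.05 0 [534.8 -13.3] d [ 93.1 -48.1] spin -4.4
0 0 [541.6 -13. ] d [ 99.9 -47.9] spin -1.5
-0.03 0 [545.6 -12.7] d [104.  -47.6] spin 0.2
```

>>> apply_moves(targets=[{"tx": -0.01,"ty": -0.02,"tz": -0.03,"spin": -8},{"tx": -0.01,"ty": -0.02,"tz": -0.07,"spin": -16},{"tx": -0.01,"ty": -0.02,"tz": -0.11,"spin": -24},{"tx": -0.01,"ty": -0.02,"tz": -0.15,"spin": -33},{"tx": -0.01,"ty": -0.02,"tz": -0.19,"spin": -33},{"tx": -0.01,"ty": -0.02,"tz": -0.23,"spin": -33},{"tx": -0.01,"ty": -0.02,"tz": -0.268,"spin": -33},{"tx": -0.01,"ty": -0.02,"tz": -0.268,"spin": -33}], gripper=1)

```text
t: 4.25
ee_pos: [428.4, 14.5, 30.9]
orientation: [-2.55, -1.826, 0.012]
ft_force: [-0.8, -0.4, 0.4]
width: 0.4
grasp_force: 0.0
```

```bash
python3 - <<'E'
from h import *
C=cal("wrist"); im=ctrl.get_image("wrist"); save("w2.png",im)
print(ctrl.get_obs()["ee_pos"])
for n,z in dict(catch=40,hasp_hinge=40,hasp_pad=40,cap_top=99).items():
    for d in ctrl.pinpoint(n,"wrist")[:2]:
        print(n,round(d["score"],2),np.round(d["uv"]),np.round(ray(C,d["uv"],z),1))
E
```

```text
[429.9334547   14.44399312  33.08469126]
catch 0.83 [610. 306.] [561.9 -30.   40. ]
hasp_pad 0.61 [423. 303.] [479.3  -0.8  40. ]
cap_top 0.46 [423. 308.] [469.4  30.7  99. ]
```

View pics/w2.png

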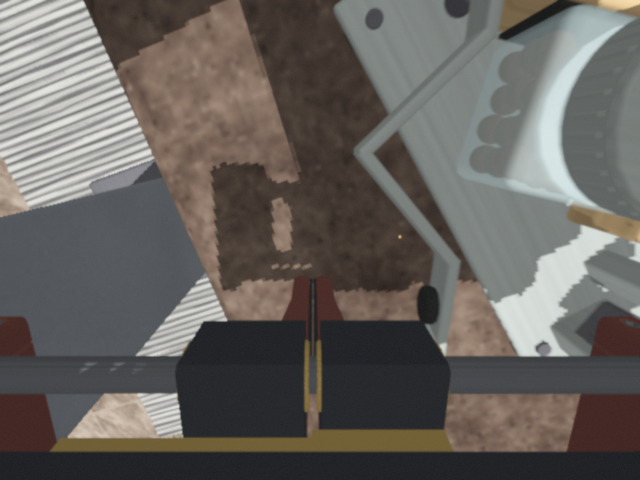

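The fingers are beside the pad, which shows at (428,303), and the strap end is nearly square to the push. I'll swing it along the arc.

>>> apply_moves(targets=[{"tx": 0.02,"ty": -0.006,"tz": 0,"spin": 0},{"tx": 0.035,"ty": -0.011,"tz": 0,"spin": 0},{"tx": 0.043,"ty": -0.015,"tz": 0,"spin": 3},{"tx": 0.05,"ty": -0.018,"tz": 0,"spin": 6},{"tx": 0.063,"ty": -0.022,"tz": 0,"spin": 11},{"tx": 0.076,"ty": -0.026,"tz": 0,"spin": 17},{"tx": 0.084,"ty": -0.027,"tz": 0,"spin": 20},{"tx": 0.09,"ty": -0.028,"tz": 0,"spin": 23}])

```text
t: 5.3
ee_pos: [523.6, -13.9, 37.2]
orientation: [2.134, 2.301, 0.004]
ft_force: [-1.0, -0.4, -0.7]
width: 0.1
grasp_force: 0.3
```

>>> apply_moves(targets=[{"tx": 0.003,"ty": 0,"tz": 0,"spin": 1},{"tx": 0.006,"ty": 0,"tz": 0,"spin": 3},{"tx": 0.009,"ty": 0,"tz": 0,"spin": 4},{"tx": 0.012,"ty": 0,"tz": 0,"spin": 6},{"tx": 0.014,"ty": 0,"tz": 0,"spin": 7},{"tx": 0.016,"ty": 0,"tz": 0,"spin": 8},{"tx": 0.018,"ty": 0,"tz": 0,"spin": 8},{"tx": 0.018,"ty": 0,"tz": 0,"spin": 8}])

```text
t: 6.1
ee_pos: [540.2, -13.6, 34.8]
orientation: [1.973, 2.444, 0.001]
ft_force: [0.3, 0.4, -0.4]
width: 0.5
grasp_force: 0.0
```

```bash
python3 - <<'E'
from h import *
C=cal("wrist"); im=ctrl.get_image("wrist"); save("w3.png",im)
o=ctrl.get_obs(); print(o["ee_pos"],o["ft_force"])
for n,z in dict(catch=40,hasp_hinge=40,hasp_pad=40,cap_top=99).items():
    for d in ctrl.pinpoint(n,"wrist")[:2]:
        print(n,round(d["score"],2),np.round(d["uv"]),np.round(ray(C,d["uv"],z),1))
E
```

```text
[539.98976962 -13.67598386  34.71855138] [ 0.07822096 -1.18209932 -0.02966365]
hasp_pad 0.67 [334. 305.] [551.9 -13.1  40. ]
cap_top 0.93 [423. 173.] [556.5  57.5  99. ]
```

View pics/w3.png

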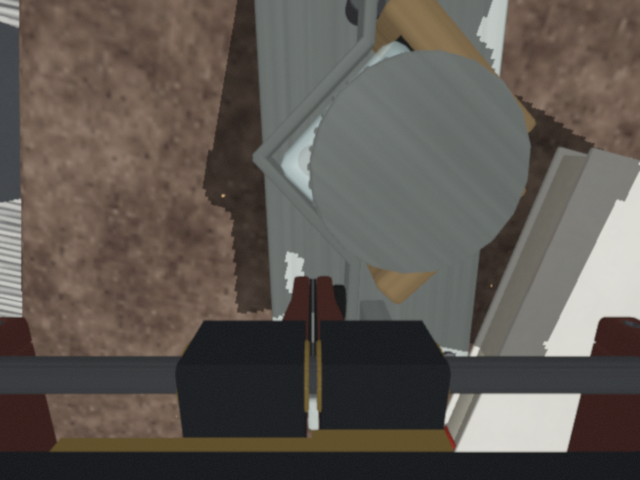

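The hasp strap lies round the jar's corner with its pad at (337,300). It isn't clearly home and there is no push force yet, so I'll push on slowly.

>>> apply_moves(targets=[{"tx": 0.001,"ty": 0,"tz": 0,"spin": 0},{"tx": 0.002,"ty": 0,"tz": 0,"spin": 0},{"tx": 0.003,"ty": 0,"tz": 0,"spin": 0},{"tx": 0.004,"ty": 0.001,"tz": 0,"spin": 0},{"tx": 0.005,"ty": 0.001,"tz": 0,"spin": 0},{"tx": 0.006,"ty": 0.001,"tz": 0,"spin": 0},{"tx": 0.006,"ty": 0.001,"tz": 0,"spin": 0},{"tx": 0.006,"ty": 0.001,"tz": 0,"spin": 0}])

```text
t: 7.15
ee_pos: [546.0, -12.7, 34.7]
orientation: [1.972, 2.445, 0.0]
ft_force: [-0.2, -0.3, 0.5]
width: 0.7
grasp_force: 0.0
```

>>> apply_moves(targets=[{"tx": 0.001,"ty": 0,"tz": 0,"spin": 0},{"tx": 0.002,"ty": 0,"tz": 0,"spin": 0},{"tx": 0.002,"ty": 0,"tz": 0,"spin": 0},{"tx": 0.003,"ty": 0.001,"tz": 0,"spin": 0},{"tx": 0.003,"ty": 0.001,"tz": 0,"spin": 0},{"tx": 0.004,"ty": 0.001,"tz": 0,"spin": 0},{"tx": 0.004,"ty": 0.001,"tz": 0,"spin": 0},{"tx": 0.004,"ty": 0.001,"tz": 0,"spin": 0}])

```text
t: 7.95
ee_pos: [546.6, -12.3, 34.3]
orientation: [-1.969, -2.442, 0.007]
ft_force: [-9.3, -4.8, 7.7]
width: 0.1
grasp_force: 5.6
```

```bash
python3 - <<'E'
from h import *
C=cal("wrist"); im=ctrl.get_image("wrist"); 
o=ctrl.get_obs(); print(o["ee_pos"],o["ft_force"],o["moment"])
for c in ("wrist","scene","top"):
  C=cal(c); jm=ctrl.get_image(c); 
  if c=="scene": save("s2.png",cv2.resize(jm[200:320,250:410],(800,600),interpolation=cv2.INTER_CUBIC))
  for n,z in dict(catch=40,hasp_pad=40,cap_top=99).items():
    for d in ctrl.pinpoint(n,c)[:2]:
        print(c,n,round(d["score"],2),np.round(d["uv"]),np.round(ray(C,d["uv"],z),1))
E
```

```text
[546.59791984 -12.25041397  34.28975784] [-9.83122714 -4.50187874  6.7476305 ] [-0.80838902  1.79757364  0.03458011]
wrist hasp_pad 0.72 [334. 308.] [558.5 -12.8  40. ]
wrist cap_top 0.75 [395. 173.] [555.7  57.3  99. ]
scene catch 0.83 [353. 274.] [558.6 -34.7  40. ]
scene hasp_pad 0.58 [349. 270.] [561.3 -10.9  40. ]
scene hasp_pad 0.26 [332. 271.] [522.5   8.8  40. ]
scene cap_top 0.95 [296. 239.] [476.1 115.3  99. ]
scene cap_top 0.79 [254. 237.] [387.  186.2  99. ]
top hasp_pad 0.19 [407. 218.] [ 603.7 -159.9   40. ]
top cap_top 0.92 [228. 280.] [438.  283.4  99. ]
top cap_top 0.9 [253. 240.] [535.9 226.6  99. ]
```

View pics/s2.png

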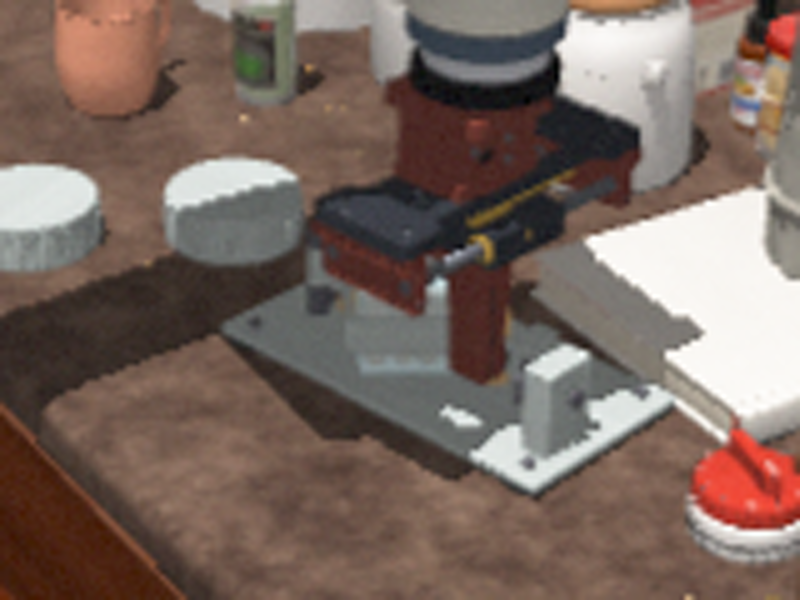

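The scene crop shows the fingers at the pad, the strap across the front and the latch housing at (555,400). The force is about 10 N. I'll press a little harder to tell the catch from the end stop.

>>> apply_moves(targets=[{"tx": 0.001,"ty": 0,"tz": 0,"spin": 0},{"tx": 0.002,"ty": 0,"tz": 0,"spin": 0},{"tx": 0.003,"ty": 0,"tz": 0,"spin": 0},{"tx": 0.004,"ty": 0,"tz": 0,"spin": 0},{"tx": 0.004,"ty": 0,"tz": 0,"spin": 0},{"tx": 0.004,"ty": 0,"tz": 0,"spin": 0},{"tx": 0.004,"ty": 0,"tz": 0,"spin": 0},{"tx": 0.004,"ty": 0,"tz": 0,"spin": 0}])

```text
t: 9.4
ee_pos: [546.8, -12.2, 33.9]
orientation: [-1.965, -2.437, 0.014]
ft_force: [-20.1, -4.6, 17.0]
width: 0.5
grasp_force: 10.7
```

The position didn't change at 20 N, so it's against the end stop and the hasp is home. I'll back off, rise and check.

>>> apply_moves(targets=[{"tx": -0.02,"ty": -0.005,"tz": 0,"spin": 0},{"tx": -0.045,"ty": -0.01,"tz": 0,"spin": 0},{"tx": -0.06,"ty": -0.01,"tz": 0.03,"spin": -6},{"tx": -0.06,"ty": -0.01,"tz": 0.07,"spin": -14},{"tx": -0.06,"ty": -0.01,"tz": 0.11,"spin": -22},{"tx": -0.06,"ty": -0.01,"tz": 0.15,"spin": -30},{"tx": -0.06,"ty": 0.02,"tz": 0.17,"spin": -38},{"tx": -0.06,"ty": 0.02,"tz": 0.17,"spin": -38}], gripper=-1)

```text
t: 10.2
ee_pos: [496.6, 9.9, 208.2]
orientation: [2.66, 1.664, 0.011]
ft_force: [-0.6, 0.6, 0.4]
width: 60.6
grasp_force: 0.0
```

```bash
python3 - <<'E'
from h import *
C=cal("wrist"); im=ctrl.get_image("wrist"); save("w4.png",im)
o=ctrl.get_obs(); print(o["t"],o["ee_pos"],o["orientation"],o["ft_force"],o["moment"])
for n,z in dict(catch=40,hasp_hinge=40,hasp_pad=40,cap_top=99).items():
    for d in ctrl.pinpoint(n,"wrist")[:2]:
        print(n,round(d["score"],2),np.round(d["uv"]),np.round(ray(C,d["uv"],z),1))
d=ctrl.outline_of("cap","wrist")
for k in d[:2]:
    ys,xs=np.nonzero(k["pixels"]); print(k["score"],k["box"],len(xs))
E
```

```text
10.25 [495.2782531    9.03789145 206.35437133] [2.65624702 1.67251296 0.00653103] [ 0.60378217 -0.41198835 -1.04870148] [-0.11553504  0.05578929  0.02337346]
catch 0.8 [390. 233.] [561.5 -32.3  40. ]
catch 0.74 [357. 152.] [563.7  51.5  40. ]
hasp_hinge 0.83 [292.  93.] [533.7 121.2  40. ]
hasp_pad 0.72 [380. 220.] [557.6 -15.9  40. ]
cap_top 0.76 [354. 151.] [556.2  57.4  99. ]
0.66 [310.7, 108.5, 394.5, 192.9] 5341
0.61 [222.7, 4.9, 278.9, 12.4] 515
```

View pics/w4.png

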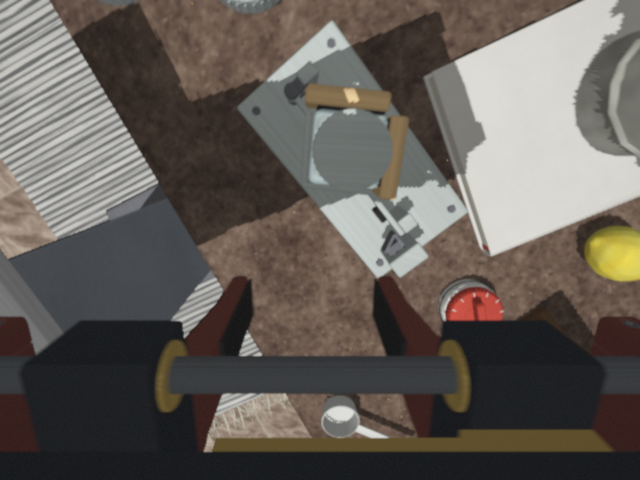

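The picture shows the hasp closed: pad at (380,215), tongue beside it, strap across the jar's front. The lid's centre, at (352,150), works out to (556,57.5). I'll move above it and descend.

>>> apply_moves(targets=[{"tx": 0.02,"ty": 0.015,"tz": 0,"spin": -3},{"tx": 0.045,"ty": 0.035,"tz": 0,"spin": -9},{"tx": 0.0625,"ty": 0.0487,"tz": -0.01,"spin": -12},{"tx": 0.0625,"ty": 0.0487,"tz": -0.05,"spin": -12},{"tx": 0.0625,"ty": 0.0487,"tz": -0.08,"spin": -12},{"tx": 0.0625,"ty": 0.0487,"tz": -0.11,"spin": -12},{"tx": 0.0625,"ty": 0.0487,"tz": -0.13,"spin": -12},{"tx": 0.0625,"ty": 0.0487,"tz": -0.13,"spin": -12}])

```text
t: 11.3
ee_pos: [553.5, 56.3, 70.9]
orientation: [-2.819, -1.381, 0.011]
ft_force: [0.4, 0.1, -0.2]
width: 87.5
grasp_force: 0.0
```

```bash
python3 - <<'E'
from h import *
C=cal("wrist"); im=ctrl.get_image("wrist"); save("w5.png",im)
o=ctrl.get_obs(); print(o["t"],o["ee_pos"],o["qpos"],o["ft_force"],o["width"])
for d in ctrl.pinpoint("cap_top","wrist")[:2]: print(round(d["score"],2),np.round(d["uv"]),np.round(ray(C,d["uv"],99),1))
E
```

```text
11.35 [554.84695093  56.45007349  72.74163864] [ 8.00619460e-02  5.44065331e-01  1.86300551e+00 -2.60606876e-05
  7.38932224e-01  7.39540388e-01] [ 0.11141286 -1.09877417  1.20663448] 87.94096265119936
0.59 [312. 325.] [554.7  56.7  99. ]
```

View pics/w5.png

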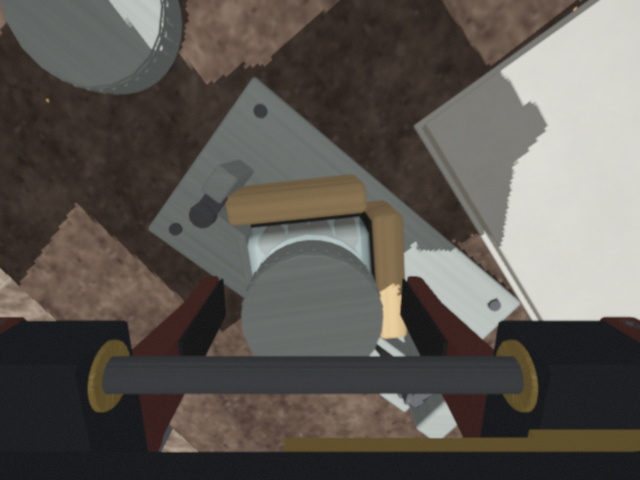

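The lid sits centred between the open fingers at (312,325), with the pads well around it. Grip.

>>> apply_moves(targets=[{"tx": 0,"ty": 0,"tz": 0,"spin": 0},{"tx": 0,"ty": 0,"tz": 0,"spin": 0},{"tx": 0,"ty": 0,"tz": 0,"spin": 0},{"tx": 0,"ty": 0,"tz": 0,"spin": 0},{"tx": 0,"ty": 0,"tz": 0,"spin": 0},{"tx": 0,"ty": 0,"tz": 0,"spin": 0},{"tx": 0,"ty": 0,"tz": 0,"spin": 0},{"tx": 0,"ty": 0,"tz": 0,"spin": 0}], gripper=1)

```text
t: 12.2
ee_pos: [555.9, 57.5, 75.4]
orientation: [-2.82, -1.382, 0.0]
ft_force: [-3.2, 2.6, 5.9]
width: 60.3
grasp_force: 30.0
```

>>> apply_moves(targets=[{"tx": 0,"ty": 0,"tz": -0.002,"spin": 0},{"tx": 0,"ty": 0,"tz": -0.004,"spin": 0},{"tx": 0,"ty": 0,"tz": -0.005,"spin": 0},{"tx": 0,"ty": 0,"tz": -0.005,"spin": 3},{"tx": 0,"ty": 0,"tz": -0.005,"spin": 6},{"tx": 0,"ty": 0,"tz": -0.005,"spin": 9},{"tx": 0,"ty": 0,"tz": -0.005,"spin": 12},{"tx": 0,"ty": 0,"tz": -0.005,"spin": 15}])

```text
t: 13.0
ee_pos: [556.3, 58.2, 72.7]
orientation: [-2.615, -1.739, -0.002]
ft_force: [-9.8, 6.1, 30.1]
width: 60.1
grasp_force: 30.0
```

```bash
python3 - <<'E'
from h import *
C=cal("wrist"); im=ctrl.get_image("wrist"); save("w6.png",cv2.resize(im[150:400,180:460],(672,600),interpolation=cv2.INTER_CUBIC))
o=ctrl.get_obs(); r=cv2.Rodrigues(o["orientation"])[0]
print(o["t"],o["ee_pos"],np.degrees(np.arctan2(r[1,1],r[0,1])),o["ft_force"],o["moment"],o["width"],o["grasp_force"])
E
```

```text
13.05 [556.34430845  58.23730638  72.74580322] -22.57037406600225 [-10.53769421   6.38036084  30.04941279] [ 1.10451775  2.20267552 -0.24992166] 60.09571679371925 30.005339942872524
```

View pics/w6.png

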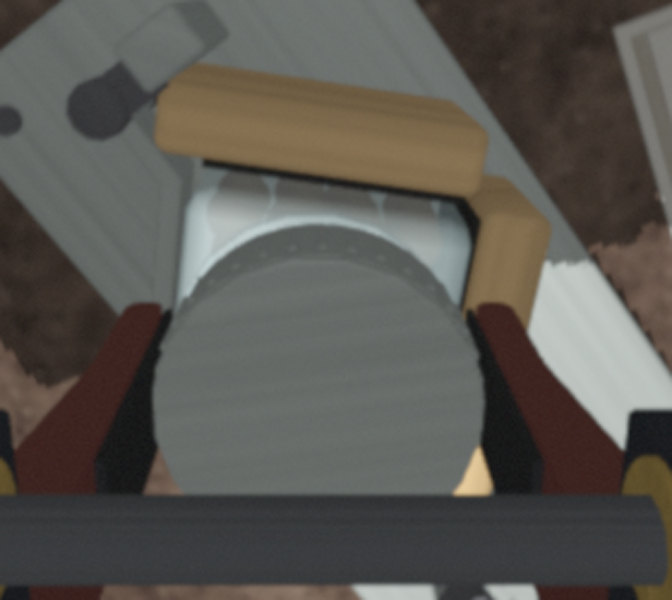

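The lid is held between the pads, with brushed stripes visible on its top at (320,380). I'll measure the stripe angle against the earlier frames to see whether the lid follows.

```bash
cat >> h.py <<'E'
def stripe(im,c=(312,315),r=40):
    # dominant line direction (deg, image) of the brushed lid top
    g=cv2.cvtColor(im,cv2.COLOR_RGB2GRAY).astype(float); g=cv2.GaussianBlur(g,(0,0),1.0)
    gx=cv2.Sobel(g,cv2.CV_64F,1,0);gy=cv2.Sobel(g,cv2.CV_64F,0,1)
    m=np.zeros(g.shape,np.uint8); cv2.circle(m,tuple(map(int,c)),r,1,-1); m[345:]=0; m=m>0
    a,b,d=(gx*gx)[m].sum(),(gx*gy)[m].sum(),(gy*gy)[m].sum()
    return -(np.degrees(.5*np.arctan2(2*b,a-d))+90), np.hypot(a-d,2*b)/(a+d)
E
python3 - <<'E'
from h import *
im=cv2.imread("pics/w5.png")[:,:,::-1].copy(); print(stripe(im))
for c in ((312,315),(312,305)): print(stripe(ctrl.get_image("wrist"),c))
E
```

```text
(np.float64(-172.2071197087546), np.float64(0.8863095649631171))
(np.float64(-172.66826217837334), np.float64(0.88903928566936))
(np.float64(-172.3018556871748), np.float64(0.9005754261757459))
```

The stripe angle is unchanged in the gripper's frame at about 7.5°, so the lid turns with the fingers. I'll continue with slightly less press.

>>> apply_moves(targets=[{"tx": 0,"ty": 0,"tz": 0.001,"spin": 4},{"tx": 0,"ty": 0,"tz": 0.002,"spin": 8},{"tx": 0,"ty": 0,"tz": 0.002,"spin": 12},{"tx": 0,"ty": 0,"tz": 0.002,"spin": 16},{"tx": 0,"ty": 0,"tz": 0.002,"spin": 20},{"tx": 0,"ty": 0,"tz": 0.002,"spin": 24},{"tx": 0,"ty": 0,"tz": 0.002,"spin": 28},{"tx": 0,"ty": 0,"tz": 0.002,"spin": 32}])

```text
t: 13.95
ee_pos: [556.0, 58.1, 74.0]
orientation: [-2.033, -2.394, -0.002]
ft_force: [-8.1, 6.0, 23.5]
width: 60.1
grasp_force: 30.0
```

```bash
cat > st.py <<'E'
from h import *
im=ctrl.get_image("wrist"); print(stripe(im)); save("now.png",im)
o=ctrl.get_obs(); r=cv2.Rodrigues(o["orientation"])[0]
print(o["t"],o["ee_pos"],np.degrees(np.arctan2(r[1,1],r[0,1])),o["ft_force"],o["moment"],o["width"],o["grasp_force"],o["qpos"][5])
E
python3 st.py
```

```text
(np.float64(-172.5676742160038), np.float64(0.9374569862144059))
14.0 [555.96914801  58.04501709  73.96945041] 9.553197988270611 [-7.80083506  4.18901936 23.09848161] [ 0.7868968   1.81249647 -0.08198706] 60.1402004747858 30.00423768069595 -0.08625952769814549
```

>>> apply_moves(targets=[{"tx": 0,"ty": 0,"tz": 0,"spin": 5},{"tx": 0,"ty": 0,"tz": 0,"spin": 10},{"tx": 0,"ty": 0,"tz": 0,"spin": 15},{"tx": 0,"ty": 0,"tz": 0,"spin": 20},{"tx": 0,"ty": 0,"tz": 0,"spin": 25},{"tx": 0,"ty": 0,"tz": 0,"spin": 30},{"tx": 0,"ty": 0,"tz": 0,"spin": 30},{"tx": 0,"ty": 0,"tz": 0.002,"spin": 30}])

```text
t: 14.8
ee_pos: [555.8, 58.0, 75.4]
orientation: [-1.347, -2.837, -0.001]
ft_force: [-6.8, 5.5, 13.2]
width: 59.8
grasp_force: 30.0
```

```bash
python3 st.py
```

```text
(np.float64(-172.69270655210818), np.float64(0.9286093478505699))
14.85 [555.79290731  58.00011426  75.59210745] 39.21031011870446 [-7.03084115  6.18254031 16.91442662] [ 0.72820232  1.52352199 -0.06425105] 60.38069153941869 30.003005635226145 -0.6035793683585834
```

View pics/now.png

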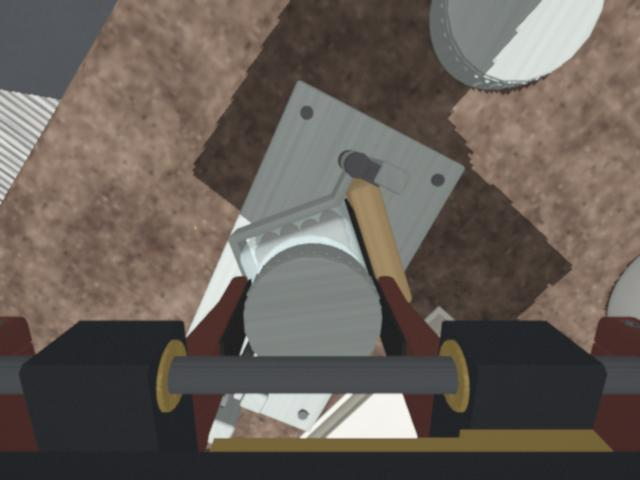

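The lid, at (312,310), still follows the fingers. The hasp is still across the front and the jar is seated. I've turned it about 77° in the world. I'll lift gently first.

>>> apply_moves(targets=[{"tx": 0,"ty": 0,"tz": 0.003,"spin": 0},{"tx": 0,"ty": 0,"tz": 0.005,"spin": 0},{"tx": 0,"ty": 0,"tz": 0.006,"spin": 0},{"tx": 0,"ty": 0,"tz": 0.007,"spin": 0},{"tx": 0,"ty": 0,"tz": 0.008,"spin": 0},{"tx": 0,"ty": 0,"tz": 0.009,"spin": 0},{"tx": 0,"ty": 0,"tz": 0.01,"spin": 0},{"tx": 0,"ty": 0,"tz": 0.01,"spin": 0}])

```text
t: 15.65
ee_pos: [556.3, 56.9, 83.7]
orientation: [-1.347, -2.838, 0.0]
ft_force: [-1.3, 1.5, -1.5]
width: 60.0
grasp_force: 30.0
```

It's free: only about the lid's own weight is on the fingers. I'll raise it clear.

>>> apply_moves(targets=[{"tx": 0,"ty": 0,"tz": 0.003,"spin": 0},{"tx": 0,"ty": 0,"tz": 0.007,"spin": 0},{"tx": 0,"ty": 0,"tz": 0.011,"spin": 0},{"tx": 0,"ty": 0,"tz": 0.015,"spin": 0},{"tx": 0,"ty": 0,"tz": 0.019,"spin": 0},{"tx": 0,"ty": 0,"tz": 0.023,"spin": 0},{"tx": 0,"ty": 0,"tz": 0.026,"spin": 0},{"tx": 0,"ty": 0,"tz": 0.026,"spin": 0}])

```text
t: 16.45
ee_pos: [556.6, 57.1, 110.2]
orientation: [1.347, 2.837, 0.001]
ft_force: [-0.0, -0.2, -0.8]
width: 59.8
grasp_force: 30.0
```

>>> apply_moves(targets=[{"tx": 0,"ty": 0,"tz": 0,"spin": 0},{"tx": 0,"ty": 0,"tz": 0,"spin": 0},{"tx": 0,"ty": 0,"tz": 0,"spin": 0},{"tx": 0,"ty": 0,"tz": 0,"spin": 0},{"tx": 0,"ty": 0,"tz": 0,"spin": 0},{"tx": 0,"ty": 0,"tz": 0,"spin": 0},{"tx": 0,"ty": 0,"tz": 0,"spin": 0},{"tx": 0,"ty": 0,"tz": 0,"spin": 0}])

```text
t: 17.25
ee_pos: [556.2, 57.0, 109.7]
orientation: [-1.347, -2.838, 0.0]
ft_force: [0.0, 0.6, -1.2]
width: 60.0
grasp_force: 30.0
```

```bash
python3 st.py; python3 - <<'E'
from h import *
s=ctrl.get_image("scene"); a=cv2.resize(s[210:310,270:400],(780,600),interpolation=cv2.INTER_CUBIC); save("s3.png",a)
E
```

```text
(np.float64(-172.73771515191243), np.float64(0.91063969382686))
17.3 [556.27519501  57.03116132 109.68929241] 39.21293234202654 [ 0.20456476  0.17794417 -0.94855224] [-0.05298404 -0.03666128  0.01250345] 60.04018083028638 29.999722600914538 -0.6035208789020943
```

View pics/s3.png

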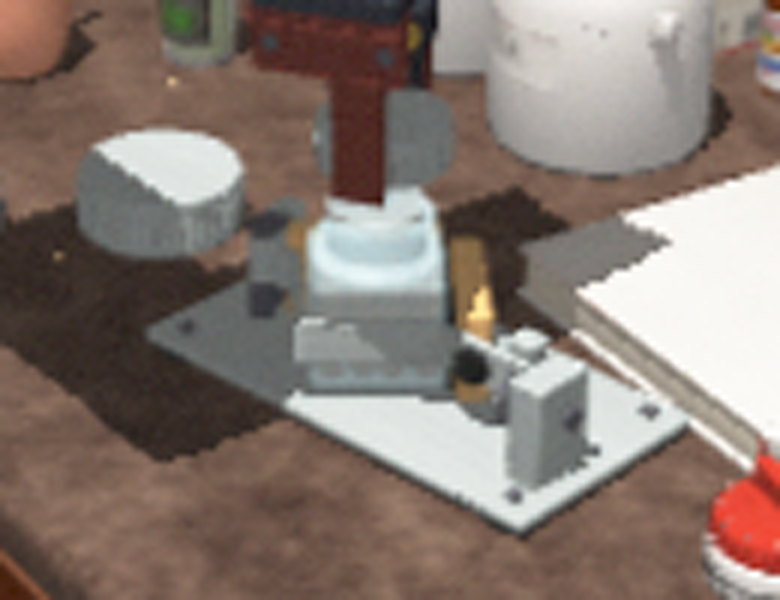

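The lid is up between the fingers at (385,140), above the open jar mouth at (375,240), and the hasp is shut across the jar with its pad at (470,365) by the latch. As a last check, I'll compare the lid's look in the wrist view with the gripped, tight frame to confirm it hasn't tilted.

```bash
python3 - <<'E'
from h import *
a=cv2.resize(cv2.imread("pics/w6.png"),(280,250))[20:180,50:220]; b=cv2.imread("pics/now.png")[150:400,180:460][20:180,50:220]
# lid region is rows 240..340 of full picture
A=a[75:170,15:150]; b2=cv2.imread("pics/now.png")[150:400,180:460]
m=cv2.matchTemplate(b2,A,cv2.TM_CCOEFF_NORMED); print(cv2.minMaxLoc(m),"expected at",(65,95))
for d in ctrl.outline_of("cap","wrist")[:2]: print(d["score"],d["box"])
w=cv2.imread("pics/w5.png")
E
```

```text
(-0.23219196498394012, 0.6000726222991943, (56, 3), (65, 95)) expected at (65, 95)
0.62 [415.9, 4.4, 562.0, 96.4]
```

```bash
python3 - <<'E'
from h import *
n=cv2.imread("pics/now.png",0); w=cv2.resize(cv2.imread("pics/w6.png",0),(280,250))
for c in (290,312,335):
    print(c,"w6 ",w[80:125:3,c-180],"\n   now",n[230:275:3,c])
for r in (300,330): print(r,w[r-150,50:220:5],n[r,230:400:5])
E
```

```text
290 w6  [ 91 120 139 161 174 199  94  89  92  94  98 109 105 106 109] 
   now [224 220 186 210 215 210 111 105 111 111 116 128 124 122 127]
312 w6  [ 82  92 119 150 166  87  88  88  91  99 109 106 106 108 108] 
   now [183 180 180 182 208 106 105 107 109 119 127 124 125 127 128]
335 w6  [ 88  97  92 118 138 172 100  89  89  91  98 106 108 108 106] 
   now [217 217 197 200 199 194 114 105 105 109 113 125 128 127 124]
300 [ 44  42  25  52 105 105 107 106 105 104 103 103 103 104 103 102 103 104
 103 103 102 102 104 102 103 104 105 106 106 106  29  26  43  42] [ 53  52  29  60 124 125 124 123 124 123 123 121 121 122 121 121 121 121
 122 121 119 120 121 121 122 122 123 125 125 126  34  31  51  51]
330 [ 22  23  23  99 106 105 106 105 105 106 106 105 105 106 105 106 106 107
 106 107 107 107 108 107 107 106 106 107 106 105  68  25  22  23] [ 31  30  32 114 125 124 124 124 124 123 124 124 125 123 125 123 125 126
 125 125 126 126 127 126 125 125 125 124 123 123  86  32  31  30]
```

The rim and top edges fall on the same pixels as in the tight frame, so the lid is level and hasn't slipped. Handing in.

```bash
python3 -c "
from workcell import ctrl
print(ctrl.close_job())"
```

```text
the job is handed in; nothing more can be done
None
```

I handed the job in at about 17 s with the hasp shut on its stop, the lid turned about 77° and held level and still, its edge about 20 mm above the open mouth, and the jar still in the brace; no verdict was shown, and I viewed 11 pictures, one over the limit of 10.

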